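# Snap the retaining clip onto a monitor arm's post

### The job

Secure the monitor arm's lower link on its post: pick up the black retaining clip by its upright tab, bring it flat onto the washer round the post with its mouth to the post, and push it sideways into the groove until it snaps over and sits fully home, then let go. How high the washer stands is not known exactly, so feel for it, and do not force the clip: use no more push than the snap needs. Leave the link pointing where it points and the mug, screwdriver, spacer ring and cover cap where they are.

Things in the scene. Friction and masses are not known exactly. Their poses are not given: they have to be found in the camera images.
- clip: The loose retaining clip, black nylon, about 35 g: a flat open C, 5 mm thick, lying on the desk with an upright tab at its back. Origin: centre of the C's bore, on the underside. +x points out of the mouth, the way the clip must travel; z is up. Bore radius 14 mm, C's outer radius 24 mm. Behind the C a neck 10 mm wide and 5 mm thick runs back to x = -48 mm and carries the tab.
- tab (a point): Middle of the clip's tab, 38 mm behind the bore centre (clip x = -38 mm), 20 mm above the underside. The tab is a solid block 16 mm along clip x and 10 mm across (clip y: the faces to pinch), rising from the neck's top, 5 mm, to 28 mm above the underside.
- bore (a point): Centre of the clip's bore, on its underside (the clip's origin again). Once home it lies on the post's axis, within 0.7 mm of play.
- mouth (a point): Midway between the flared tips of the clip's two springy legs, 20 mm ahead of the bore centre, on the underside. The mouth is 33 mm wide there and narrows to a 22 mm throat 9 mm ahead of the bore centre. Pushed slowly (some 5 mm/s) the legs spread over the groove at 8 to 20 N, more if hurried or nose-down; past the throat push on until it stops hard.
- stand: Fixed stand of the monitor arm: base plate 110 x 110 x 10 mm on the desk with a vertical steel post at its centre; origin under the plate, on the post's axis. Up the post: the link's white hub (76 mm across), a flat steel washer (72 mm across), right above it the groove (27 mm diameter, 7 mm high, all round), then the post's head (35 mm diameter, 20 mm high), its top end.
- post_axis (a point): Point on the post's axis 100 mm above the desk, the drawn height of the washer's top. The post is screwed in by eye: washer, groove and head together stand up to 11 mm higher or lower, unmeasured; find them by touch, e.g. lower the clip onto the washer beside the head. It may go in from any side; against the head it will not go. More than 32 N in all between clip and stand does damage.
- link_mid (a point): Point on top of the lower link, 110 mm from the post's axis. The link is an arm of 46 x 24 mm section pointing from the hub, its free end (58 mm across) 220 mm from the axis; its top lies 16 mm or more below the washer's. It turns stiffly about the post.
- spacer: Bystander: loose grey spacer ring lying flat, 52 mm outside, 37 mm hole, 8 mm high, origin under its centre.
- mug: Bystander: white mug, 80 mm diameter, 95 mm high, handle at its +y side, origin under its centre.
- cap: Bystander: open white cover cap standing mouth up, 54 mm diameter, 24 mm high, origin under its centre.
- screwdriver: Bystander: screwdriver with black handle lying along its x, 200 mm long, 26 mm thick, origin under its middle.
Not all that is in view belongs to the job. Several things have the shape of the clip; the one meant has the colours described above.

How it is judged:
By the outcome, as a careful person would: the job done as asked, in the order asked, and still so for the second after the job is handed in, with the robot touching nothing.
It also fails if it takes over 54 s, if anything falls off the work surface, if the arm or the gripper's body presses on something with over 40 N, if the wrist force passes 120 N, or if a joint passes its speed limit or range.

### The arm

A 7-joint arm with a two-finger parallel gripper is mounted at the origin on the work surface. World frame = base frame: x ahead of the robot, y to its left, z up, the work surface at z = 0. Lengths are in m, angles in rad, forces in N, time in s.
With the tool pointing down it reaches from about 0.4 to 0.85 m from the base axis. Payload 4.5 kg.
Tool frame: the origin (TCP) lies on the centre line of the jaws, within the pads' length; the fingertips stand 11 mm ahead of it and the grasp point (between the pads) lies 8 mm behind it; z points along the fingers, y is the line along which they close (so a half turn about z gives the same grasp; the last joint's range is limited). The gripper opens to 88 mm and grips with 3 to 60 N. Pads are 18 mm wide; open, the fingers measure 123 mm over their backs; the gripper's body (75 mm by 187 mm) begins 45 mm behind the grasp point.
Start: joints at [-1.245, 0.689, -0.195, 1.565, 0.157, 0.902, -0.215], TCP at [0.18, 0.599, 0.25] pointing down, gripper open.
Joint ranges: [-3.01, 3.01], [-0.46, 2.08], [-1.47, 1.51], [0.13, 2.56], [-1, 4.14], [0.04, 2.09], [-2.66, 2.66]. Speed limits (rad/s): [2.57, 2.57, 3.14, 3.14, 3.14, 3.14, 3.14].

### API

Orientations are given as a unit quaternion [x, y, z, w].
In Python, from plant import * gives the robot as it stands. The module is installed in compiled form; this text tells all that it offers.
- The arm moves only by the tool send_rows, never from a script. Its argument "motion" is a list of rows, each an object of numbers: "x", "y", "z": the shift along the tool's x, y, z in cm; "rx", "ry", "rz": the turn, a rotation vector about the tool's x, y, z in rad; "jaw": the finger opening in cm, from 0 to 8.81. In form: [{"x": .., "y": .., "z": .., "rx": .., "ry": .., "rz": .., "jaw": ..}, ...]. A call has exactly 5 rows; each row shifts and turns the commanded pose from where the row before left it, along the tool's axes as they then stand; what a row does not reach is not made up. A row lasts 1/10 s, in which the tool goes at most 50 mm and 8.59 degrees, less where a joint would pass 70% of its speed; a pose out of reach is approached as far as the arm can. A call is refused whole if a number of a shift passes 5 or a number of a turn 0.15, either way. A call with a gripper value outside its range is refused whole. The fingers move at their own pace and stop on an object; "grip_force" is the grip in N (left out, the last holds). Time passes only in rows, so rows that do not move let the fingers close, or fill a call up. It gives the time, the measured TCP pose, the force, the opening and the grip force at its end, in the units of the state.
- get_state(): the state, without advancing time (a new reading comes with each control period).
- snapshot(name): name is "scene" or "side" or "wrist"; returns a dict with "img" (400x640x3 uint8, red, green, blue), "vertical_fov" (degrees; the focal length in pixels is half the picture's height over the tangent of half this angle, whatever the lens; pixels are square), "cx", "cy" (the principal point, pixels), "extrinsics" (4x4, takes a point from camera to world coordinates). Camera axes: x right, y up, looking along -z (the intrinsics and any distortion apply to the point x, -y, -z); pixel columns grow to the right and rows downward; lengths in m; the calibration is good to about 2 mm. A picture is of the moment at which its call begins. There is no depth.
- finish_job(): hands the job in; it is judged then, once.
The state is a dict: "clock": time; "q": joint angles; "qd": joint speeds; "joint_torque": joint torques, N m; "tool_pos": TCP position; "eef_rot": TCP orientation; "contact_force": force on the tool from outside, world axes, zero at the start; "moment": the same for the moment, N m; "opening": opening from 0.0 (shut) to 1.0 (fully open); "finger_force": force on a finger pad.
Only numpy, scipy, OpenCV 4.12 (cv2) and the standard library are available. Lean on these libraries where they do the work, as an engineer would, in place of code of your own. Each camera call takes 0.05 s, during which the arm holds its last target. There are 200 camera calls.

## Working session

There is one attempt and no reset: what is moved stays moved. The work goes in short steps, Python scripts to look and compute and a tool call to move; the robot and the scene stay as the last step left them, time stands still between calls to the robot, and variables do not carry over. Pictures are saved under pics/ and viewed, at most 12 in all, crops included, and the job is handed in when it is done.

Besides the shell and the picture viewer there is one more tool, called as name(argument=value, ...) on one line, values as JSON. send_rows: Moves the arm, as the interface text tells. Its arguments: {"type":"object","properties":{"motion":{"type":"array"},"grip_force":{"type":"number"}},"required":["motion"]}

```bash
mkdir -p pics; python3 - <<'E'
from plant import *
import cv2,numpy as np,pickle
d={}
for n in("scene","side"):
    s=snapshot(n);d[n]=s;cv2.imwrite(f"pics/{n}0.png",s["img"][:,:,::-1])
    print(n,{k:v for k,v in s.items() if k!="img"})
pickle.dump(d,open("s0.pkl","wb"))
print(get_state())
E
```

```text
scene {'vertical_fov': 50.98477221907973, 'cx': 317.3512814994258, 'cy': 196.63857494772822, 'extrinsics': array([[-0.45380827, -0.66289837,  0.59550299,  1.21499436],
       [ 0.8909311 , -0.32454348,  0.31766853,  0.34238207],
       [-0.01731534,  0.67471274,  0.73787729,  0.92715266],
       [ 0.        ,  0.        ,  0.        ,  1.        ]])}
side {'vertical_fov': 55.64707057187701, 'cx': 320.787743233743, 'cy': 192.8554684470351, 'extrinsics': array([[ 0.99567031,  0.03437633, -0.08636492,  0.46832832],
       [-0.09072901,  0.56150869, -0.82248175, -0.80822665],
       [ 0.02022075,  0.82675647,  0.56219647,  0.63113068],
       [ 0.        ,  0.        ,  0.        ,  1.        ]])}
{'clock': 0.1, 'q': array([-1.2452069 ,  0.6898891 , -0.19453167,  1.5662028 ,  0.15729082,
        0.90249303, -0.21510473]), 'qd': array([ 1.63573660e-03, -1.53785026e-03,  9.77880024e-05, -3.81339454e-03,
        7.11900752e-04, -3.11704768e-03, -2.88754636e-03]), 'joint_torque': array([-2.57662279e-03, -5.28497136e+01, -1.27144933e+00, -1.53837669e+01,
       -5.25849278e-02,  1.97776157e-03,  6.35544234e-05]), 'tool_pos': array([0.17967041, 0.59806521, 0.2490073 ]), 'eef_rot': array([ 1.45342900e-01,  9.89381018e-01, -7.98376834e-04, -6.61123415e-05]), 'contact_force': array([0.37207499, 0.98861327, 0.21149646]), 'moment': array([ 0.009039  ,  0.02627411, -0.05722672]), 'finger_force': 0.0, 'opening': 1.0024973547191496}
```

View pics/scene0.png

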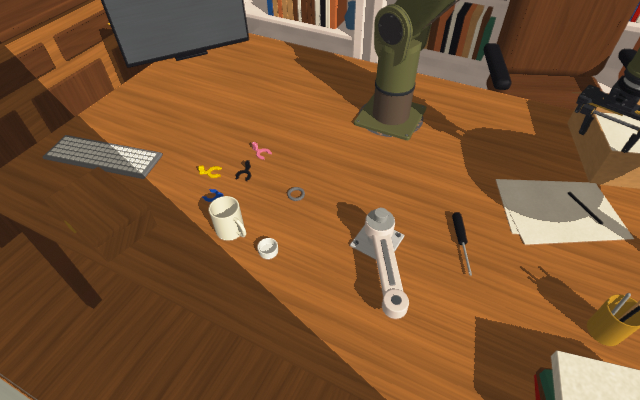

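View pics/side0.png

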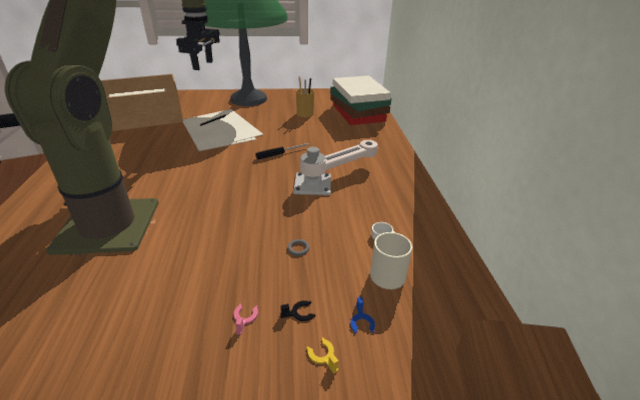

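Candidates shaped like the clip in the scene view: yellow (209,171), pink (261,151), blue (213,195), black (245,170; side 297,311). The black one fits the description. Next is an enlarged crop to confirm it, plus the post.

```bash
cat > h.py <<'E'
import numpy as np,cv2,pickle
def ray(s,u,v):
    f=200/np.tan(np.radians(s["vertical_fov"]/2));E=s["extrinsics"]
    d=E[:3,:3]@np.array([(u-s["cx"])/f,-(v-s["cy"])/f,-1]);return E[:3,3],d/np.linalg.norm(d)
def plane(s,u,v,z):
    o,d=ray(s,u,v);return o+d*(z-o[2])/d[2]
def tri(s1,p1,s2,p2):
    o1,d1=ray(s1,*p1);o2,d2=ray(s2,*p2)
    t=np.linalg.lstsq(np.c_[d1,-d2],o2-o1,rcond=None)[0];a=o1+t[0]*d1;b=o2+t[1]*d2
    return (a+b)/2,np.linalg.norm(a-b)
def project(s,P):
    f=200/np.tan(np.radians(s["vertical_fov"]/2));E=s["extrinsics"];c=E[:3,:3].T@(np.asarray(P)-E[:3,3])
    return np.array([s["cx"]+f*c[0]/-c[2],s["cy"]-f*c[1]/-c[2]])
E
python3 - <<'E'
from h import *
d=pickle.load(open("s0.pkl","rb"))
def crop(n,x,y,w,h,k):return cv2.resize(d[n]["img"][y:y+h,x:x+w,::-1],(w*k,h*k),interpolation=cv2.INTER_CUBIC)
a=np.vstack([np.hstack([crop("scene",225,145,50,50,8)[:300],crop("side",272,292,50,50,8)[:300]]),
 np.hstack([crop("scene",340,195,80,60,5),crop("side",275,138,80,60,5)])])
cv2.imwrite("pics/crop.png",a)
for n,(x,y,w,h) in(("scene",(232,155,25,30)),("side",(275,295,45,30))):
    im=d[n]["img"][y:y+h,x:x+w].astype(int);m=(im.max(2)<45).astype(np.uint8)
    c=max(cv2.findContours(m,0,2)[0],key=cv2.contourArea)
    print(n,c.min((0,1))+[x,y],c.max((0,1))+[x,y])
E
```

```text
scene [236 161] [249 180]
side [281 301] [314 320]
```

View pics/crop.png

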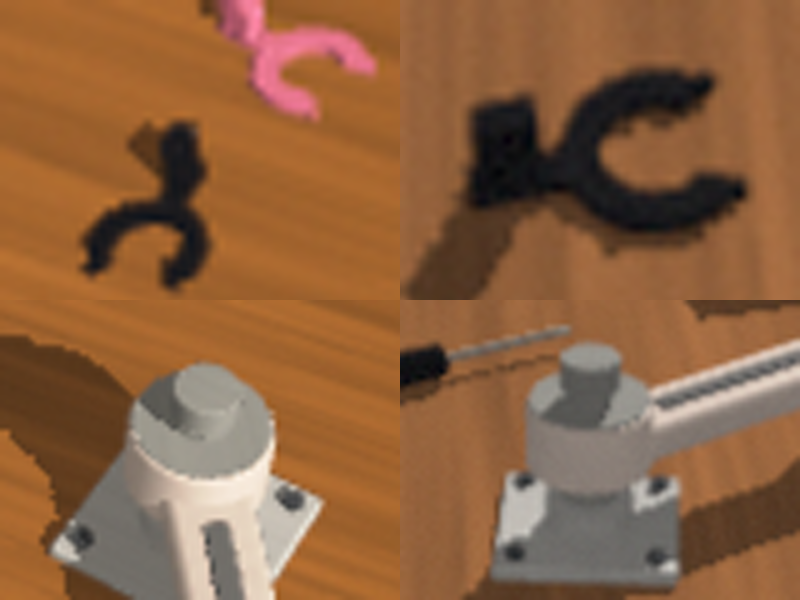

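```bash
python3 - <<'E'
from h import *
d=pickle.load(open("s0.pkl","rb"));A,B=d["scene"],d["side"]
for n,p,q,z in(("tip1",(236.5,178.3),(314.5,315.5),.005),("tip2",(246.5,180.2),(311,302.5),.005),("tabtop",(247.7,161.5),(284.8,305),.028),("bore",(242.3,173.5),(303.5,310.5),.003),("head",(381.4,212.6),(313,149.6),.127),("link end",(396,299),(369,145),.08)):
    print(n,tri(A,p,B,q),plane(A,*p,z),plane(B,*q,z))
for p in((352,245.5),(404,236),(366,228)):print("plate",plane(A,*p,.01))
for n,p,q,z in(("mug",(227,205),(392,247),.095),("cap",(268,244),(382,229),.024),("spacer",(295.5,193.5),(298,247),.008)):print(n,plane(A,*p,z),plane(B,*q,z))
E
```

```text
tip1 (array([ 0.51148008, -0.31952301,  0.00107548]), np.float64(0.003494036764577357)) [ 0.51261453 -0.31628256  0.005     ] [ 0.51261903 -0.32378005  0.005     ]
tip2 (array([ 0.50605359, -0.28640285,  0.0016186 ]), np.float64(0.005146568821688977)) [ 0.50588033 -0.28349905  0.005     ] [ 0.50791589 -0.29106545  0.005     ]
tabtop (array([ 0.45346532, -0.31110897,  0.02774717]), np.float64(0.002818742900527821)) [ 0.45207726 -0.31069686  0.028     ] [ 0.454635   -0.31236782  0.028     ]
bore (array([ 0.490148  , -0.31071453,  0.00723279]), np.float64(0.0029900795652399053)) [ 0.48517801 -0.31339002  0.003     ] [ 0.49152266 -0.30841921  0.003     ]
head (array([0.54339652, 0.16369981, 0.12013125]), np.float64(0.00337302422585472)) [0.54707713 0.16560306 0.127     ] [0.54350734 0.14830518 0.127     ]
link end (array([0.73131928, 0.27364758, 0.07527748]), np.float64(0.008165196297257269)) [0.72975206 0.27558877 0.08      ] [0.7315075  0.25941981 0.08      ]
plate [0.59178492 0.11108468 0.01      ]
plate [0.50038758 0.22480652 0.01      ]
plate [0.52037141 0.12181066 0.01      ]
mug [ 0.67565493 -0.21762919  0.095     ] [ 0.68115415 -0.23351559  0.095     ]
cap [ 0.69529635 -0.08676686  0.024     ] [ 0.70051992 -0.09021009  0.024     ]
spacer [ 0.49062184 -0.11788055  0.008     ] [ 0.48805963 -0.1245943   0.008     ]
```

The crop confirms the black clip with its tab: tab near (0.453,-0.311), mouth facing about +x, and the post near (0.544,0.165). I'll move via a point beside the post for a wrist look.

send_rows(motion=[{"x": -3.7,"y": -3.0},{"x": -3.7,"y": -3.0},{"x": -3.7,"y": -3.0},{"x": -3.7,"y": -3.0},{"x": -3.7,"y": -3.0}])

```text
schema error: expected keys x, y, z, rx, ry, rz, jaw
```

send_rows(motion=[{"x": -3.7,"y": -3.0},{"x": -3.7,"y": -3.0},{"x": -3.7,"y": -3.0},{"x": -3.7,"y": -3.0},{"x": -3.7,"y": -3.0}])

```text
schema error: expected keys x, y, z, rx, ry, rz, jaw
```

```bash
python3 - <<'E'
from plant import *
import cv2,pickle
s=snapshot("wrist");pickle.dump(s,open("w1.pkl","wb"));cv2.imwrite("pics/w1.png",s["img"][:,:,::-1])
print({k:v for k,v in s.items() if k!="img"});t=get_state();print(t["tool_pos"],t["eef_rot"],t["q"],t["clock"])
E
```

```text
{'vertical_fov': 59.34671539727148, 'cx': 313.3964788393504, 'cy': 195.3623246875069, 'extrinsics': array([[ 0.28766199, -0.9205368 , -0.26431529,  0.111258  ],
       [ 0.95772852,  0.27574515,  0.08197989,  0.61792737],
       [-0.00258184, -0.27672479,  0.96094575,  0.38360145],
       [ 0.        ,  0.        ,  0.        ,  1.        ]])}
[0.17972026 0.59815411 0.24912499] [ 1.45336172e-01  9.89382108e-01 -6.63186396e-04 -3.40837702e-05] [-1.24519076  0.68977302 -0.19451994  1.56603204  0.15732936  0.90250705
 -0.21506881] 0.15
```

View pics/w1.png

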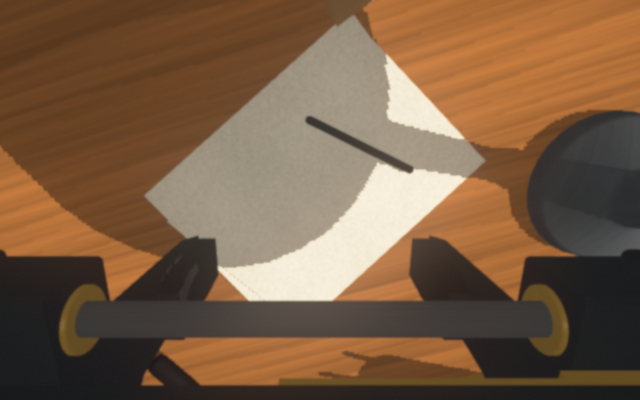

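```bash
cat > path.py <<'E'
import numpy as np,json
from scipy.spatial.transform import Rotation as R
def rows(wps,h0,h1,n,jaw):
    # wps world pts, heading h (deg) of tool x, tool pointing down; n rows
    w=np.array(wps);s=np.r_[0,np.cumsum(np.linalg.norm(np.diff(w,axis=0),axis=1))];t=np.linspace(0,s[-1],n+1)
    P=np.c_[[np.interp(t,s,w[:,i]) for i in range(3)]].T;rz=round(-np.radians(h1-h0)/n,3)
    p=P[0].copy();h=h0;out=[]
    for k in range(n):
        d=P[k+1]-p;a=np.radians(h);X=np.array([np.cos(a),np.sin(a),0]);Y=np.array([np.sin(a),-np.cos(a),0])
        x,y,z=(round(100*v,1) for v in(d@X,d@Y,-d[2]));p=p+(x*X+y*Y+z*np.array([0,0,-1]))/100;h-=np.degrees(rz)
        out.append(dict(x=x,y=y,z=z,rx=0,ry=0,rz=rz,jaw=jaw))
    for i in range(0,n,5):print(json.dumps(out[i:i+5]))
E
python3 -c "
from path import *
rows([(.18,.598,.25),(.42,.28,.25),(.47,0,.25),(.45,-.311,.25)],163.3,7,25,6)"
```

```text
[{"x": -3.2, "y": -2.4, "z": -0.0, "rx": 0, "ry": 0, "rz": 0.109, "jaw": 6}, {"x": -3.4, "y": -1.9, "z": -0.0, "rx": 0, "ry": 0, "rz": 0.109, "jaw": 6}, {"x": -3.7, "y": -1.6, "z": -0.0, "rx": 0, "ry": 0, "rz": 0.109, "jaw": 6}, {"x": -3.8, "y": -1.2, "z": -0.0, "rx": 0, "ry": 0, "rz": 0.109, "jaw": 6}, {"x": -3.9, "y": -0.8, "z": -0.0, "rx": 0, "ry": 0, "rz": 0.109, "jaw": 6}]
[{"x": -4.0, "y": -0.4, "z": -0.0, "rx": 0, "ry": 0, "rz": 0.109, "jaw": 6}, {"x": -3.9, "y": 0.1, "z": -0.0, "rx": 0, "ry": 0, "rz": 0.109, "jaw": 6}, {"x": -4.0, "y": 0.5, "z": -0.0, "rx": 0, "ry": 0, "rz": 0.109, "jaw": 6}, {"x": -3.8, "y": 1.0, "z": -0.0, "rx": 0, "ry": 0, "rz": 0.109, "jaw": 6}, {"x": -3.8, "y": 1.3, "z": -0.0, "rx": 0, "ry": 0, "rz": 0.109, "jaw": 6}]
[{"x": -3.9, "y": 0.0, "z": -0.0, "rx": 0, "ry": 0, "rz": 0.109, "jaw": 6}, {"x": -4.0, "y": 0.4, "z": -0.0, "rx": 0, "ry": 0, "rz": 0.109, "jaw": 6}, {"x": -3.9, "y": 0.8, "z": -0.0, "rx": 0, "ry": 0, "rz": 0.109, "jaw": 6}, {"x": -3.8, "y": 1.2, "z": -0.0, "rx": 0, "ry": 0, "rz": 0.109, "jaw": 6}, {"x": -3.6, "y": 1.7, "z": -0.0, "rx": 0, "ry": 0, "rz": 0.109, "jaw": 6}]
[{"x": -3.4, "y": 2.0, "z": -0.0, "rx": 0, "ry": 0, "rz": 0.109, "jaw": 6}, {"x": -3.2, "y": 2.4, "z": -0.0, "rx": 0, "ry": 0, "rz": 0.109, "jaw": 6}, {"x": -3.4, "y": 2.0, "z": -0.0, "rx": 0, "ry": 0, "rz": 0.109, "jaw": 6}, {"x": -3.2, "y": 2.4, "z": -0.0, "rx": 0, "ry": 0, "rz": 0.109, "jaw": 6}, {"x": -3.0, "y": 2.6, "z": -0.0, "rx": 0, "ry": 0, "rz": 0.109, "jaw": 6}]
[{"x": -2.7, "y": 3.0, "z": -0.0, "rx": 0, "ry": 0, "rz": 0.109, "jaw": 6}, {"x": -2.3, "y": 3.2, "z": -0.0, "rx": 0, "ry": 0, "rz": 0.109, "jaw": 6}, {"x": -2.0, "y": 3.4, "z": -0.0, "rx": 0, "ry": 0, "rz": 0.109, "jaw": 6}, {"x": -1.6, "y": 3.7, "z": -0.0, "rx": 0, "ry": 0, "rz": 0.109, "jaw": 6}, {"x": -1.1, "y": 3.8, "z": -0.0, "rx": 0, "ry": 0, "rz": 0.109, "jaw": 6}]
```

send_rows(motion=[{"x": -3.2,"y": -2.4,"z": 0,"rx": 0,"ry": 0,"rz": 0.11,"jaw": 4},{"x": -3.4,"y": -1.9,"z": 0,"rx": 0,"ry": 0,"rz": 0.11,"jaw": 4},{"x": -3.7,"y": -1.6,"z": 0,"rx": 0,"ry": 0,"rz": 0.11,"jaw": 4},{"x": -3.8,"y": -1.2,"z": 0,"rx": 0,"ry": 0,"rz": 0.11,"jaw": 4},{"x": -3.9,"y": -0.8,"z": 0,"rx": 0,"ry": 0,"rz": 0.11,"jaw": 4}])

```text
clock: 0.65
tool_pos: [0.3001, 0.4382, 0.2496]
eef_rot: [0.411, 0.912, -0.0, 0.0]
contact_force: [0.2, 0.7, -0.4]
opening: 0.568
finger_force: 0.0
```

send_rows(motion=[{"x": -4.0,"y": -0.4,"z": 0,"rx": 0,"ry": 0,"rz": 0.11,"jaw": 4},{"x": -3.9,"y": 0.1,"z": 0,"rx": 0,"ry": 0,"rz": 0.11,"jaw": 4},{"x": -4.0,"y": 0.5,"z": 0,"rx": 0,"ry": 0,"rz": 0.11,"jaw": 4},{"x": -3.8,"y": 1.0,"z": 0,"rx": 0,"ry": 0,"rz": 0.11,"jaw": 4},{"x": -3.8,"y": 1.3,"z": 0,"rx": 0,"ry": 0,"rz": 0.11,"jaw": 4}])

```text
clock: 1.15
tool_pos: [0.4183, 0.2785, 0.2497]
eef_rot: [0.643, 0.766, 0.0, -0.0]
contact_force: [1.5, 0.3, -0.4]
opening: 0.457
finger_force: 0.0
```

send_rows(motion=[{"x": -3.9,"y": 0,"z": 0,"rx": 0,"ry": 0,"rz": 0.11,"jaw": 4},{"x": -4.0,"y": 0.4,"z": 0,"rx": 0,"ry": 0,"rz": 0.11,"jaw": 4},{"x": -3.9,"y": 0.8,"z": 0,"rx": 0,"ry": 0,"rz": 0.11,"jaw": 4},{"x": -3.8,"y": 1.2,"z": 0,"rx": 0,"ry": 0,"rz": 0.11,"jaw": 4},{"x": -3.6,"y": 1.7,"z": 0,"rx": 0,"ry": 0,"rz": 0.11,"jaw": 4}])

```text
clock: 1.65
tool_pos: [0.4508, 0.0823, 0.2497]
eef_rot: [0.827, 0.563, -0.0, -0.0]
contact_force: [0.6, 0.8, 0.6]
opening: 0.457
finger_force: 0.0
```

send_rows(motion=[{"x": -3.4,"y": 2.0,"z": 0,"rx": 0,"ry": 0,"rz": 0.11,"jaw": 4},{"x": -3.2,"y": 2.4,"z": 0,"rx": 0,"ry": 0,"rz": 0.11,"jaw": 4},{"x": -3.4,"y": 2.0,"z": 0,"rx": 0,"ry": 0,"rz": 0.11,"jaw": 4},{"x": -3.2,"y": 2.4,"z": 0,"rx": 0,"ry": 0,"rz": 0.11,"jaw": 4},{"x": -3.0,"y": 2.6,"z": 0,"rx": 0,"ry": 0,"rz": 0.11,"jaw": 4}])

```text
clock: 2.15
tool_pos: [0.4552, -0.1149, 0.2496]
eef_rot: [0.948, 0.317, 0.0, -0.0]
contact_force: [0.5, 0.9, -0.2]
opening: 0.455
finger_force: 0.0
```

send_rows(motion=[{"x": -2.7,"y": 3.0,"z": 0,"rx": 0,"ry": 0,"rz": 0.11,"jaw": 4},{"x": -2.3,"y": 3.2,"z": 0,"rx": 0,"ry": 0,"rz": 0.11,"jaw": 4},{"x": -2.0,"y": 3.4,"z": 0,"rx": 0,"ry": 0,"rz": 0.11,"jaw": 4},{"x": -1.6,"y": 3.0,"z": 0,"rx": 0,"ry": 0,"rz": 0.11,"jaw": 4},{"x": 0,"y": 0,"z": 0,"rx": 0,"ry": 0,"rz": 0,"jaw": 4}])

```text
clock: 2.65
tool_pos: [0.4373, -0.2712, 0.25]
eef_rot: [0.995, 0.1, -0.0, 0.002]
contact_force: [-1.3, 1.1, 0.7]
opening: 0.457
finger_force: 0.0
```

```bash
python3 - <<'E'
from plant import *
import cv2,pickle
s=snapshot("wrist");pickle.dump(s,open("w2.pkl","wb"));cv2.imwrite("pics/w2.png",s["img"][:,:,::-1])
t=get_state();print(t["tool_pos"],t["eef_rot"],t["q"],t["clock"],t["opening"],t["contact_force"])
E
```

```text
[ 0.43796763 -0.26801617  0.24962934] [ 9.94727512e-01  1.02550915e-01 -2.67217286e-04  6.44315690e-04] [ 0.1808986   0.58335358  0.45047315  1.91890961 -0.36980711  0.7207211
 -0.51746784] 2.7 0.45274195016538854 [-1.06903036  0.74447999 -0.3646475 ]
```

View pics/w2.png

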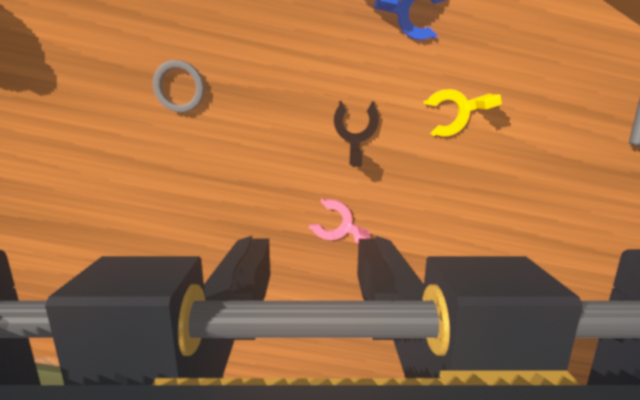

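The wrist view shows the black clip with tips at (342,103) and (374,102), C centre (357,124) and tab around (356,156). The pink clip (335,220) lies nearer the robot. I'll extract the black clip by mask.

```bash
cat > clip.py <<'E'
from h import *
def measure(f,box):
    s=pickle.load(open(f,"rb"));x,y,w,h=box
    m=(s["img"][y:y+h,x:x+w].max(2)<75).astype(np.uint8)
    c=max(cv2.findContours(m,0,1)[0],key=cv2.contourArea)[:,0]+[x,y]
    P=np.array([plane(s,*p,.005)[:2] for p in c]);print("px",c.min(0),c.max(0),"area",len(c))
    return s,c,P
E
python3 - <<'E'
from clip import *
s,c,P=measure("w2.pkl",(320,90,70,85))
v=P-P.mean(0);u=np.linalg.svd(v)[2][0];u*=np.sign(u[0]);n=np.array([-u[1],u[0]])
print("axis yaw",np.degrees(np.arctan2(u[1],u[0])),"len",np.ptp(v@u),"wid",np.ptp(v@n))
for p in((342,103),(374,102)):print(p,plane(s,*p,.005))
print("C centre",plane(s,357,124,.005),"tabtop",plane(s,356,158,.028),plane(s,356,147,.028))
E
```

```text
px [356 150] [356 150] area 1
axis yaw 0.0 len 0.0 wid 0.0
(342, 103) [ 0.50420564 -0.29043891  0.005     ]
(374, 102) [ 0.51184038 -0.32304361  0.005     ]
C centre [ 0.48629187 -0.31085355  0.005     ] tabtop [ 0.45391346 -0.31456725  0.028     ] [ 0.46491251 -0.3119516   0.028     ]
```

send_rows(motion=[{"x": -0.6,"y": 1.1,"z": 2.5,"rx": 0,"ry": 0,"rz": 0,"jaw": 3},{"x": -0.6,"y": 1.1,"z": 2.5,"rx": 0,"ry": 0,"rz": 0,"jaw": 3},{"x": -0.5,"y": 1.1,"z": 2.5,"rx": 0,"ry": 0,"rz": 0,"jaw": 3},{"x": -0.5,"y": 1.0,"z": 2.5,"rx": 0,"ry": 0,"rz": 0,"jaw": 3},{"x": 0,"y": 0,"z": 0,"rx": 0,"ry": 0,"rz": 0,"jaw": 3}])

```text
clock: 3.2
tool_pos: [0.4249, -0.311, 0.1472]
eef_rot: [0.994, 0.105, -0.002, -0.002]
contact_force: [-0.3, 0.2, -0.3]
opening: 0.34
finger_force: 0.0
```

```bash
python3 - <<'E'
from plant import *
import cv2,pickle
from h import *
s=snapshot("wrist");pickle.dump(s,open("w3.pkl","wb"))
t=get_state();print(t["tool_pos"],t["eef_rot"],t["clock"],t["opening"])
a=project(s,(.49,-.31,.005));print(a,project(s,(.454,-.313,.028)))
x,y=max(0,int(a[0])-100),max(0,int(a[1])-75);c=s["img"][y:y+190,x:x+200,::-1];print(x,y)
cv2.imwrite("pics/w3.png",cv2.resize(c,None,fx=3,fy=3,interpolation=cv2.INTER_CUBIC))
E
```

```text
[ 0.4258459  -0.31083413  0.14872158] [ 0.99445425  0.10515332 -0.00104977 -0.0015593 ] 3.25 0.34427109222484636
[329.51602004 102.75010079] [323.88921962 154.47724234]
229 27
```

View pics/w3.png

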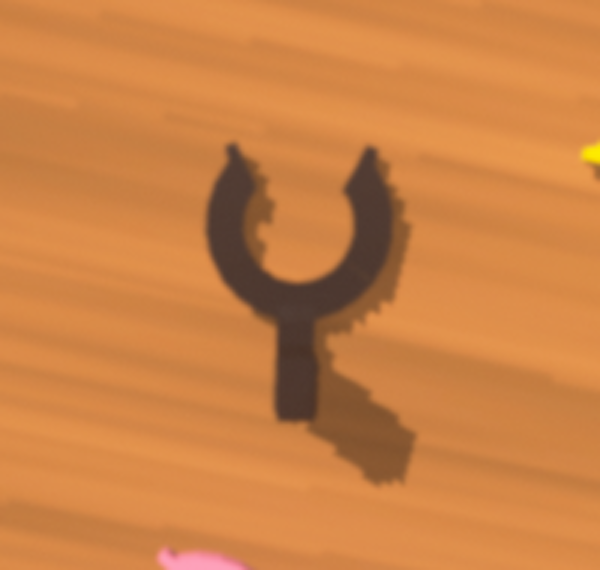

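The crop shows tips at (306.3,76) and (352.7,77), C centre (328.8,103) and tab top centre about (327.8,155.7).

```bash
python3 - <<'E'
from h import *
from scipy.spatial.transform import Rotation as R
s=pickle.load(open("w3.pkl","rb"))
a,b=plane(s,306.3,76,.005),plane(s,352.7,77,.005);C=plane(s,328.8,103,.005);T=plane(s,327.8,155.7,.028)
M=(a+b)/2;print("tips",a,b,"gap",np.linalg.norm(a-b),"C",C,"tab",T,"C-T",np.linalg.norm((C-T)[:2]),"M-C",np.linalg.norm((M-C)[:2]))
ang=lambda v:np.degrees(np.arctan2(v[1],v[0]))
print(ang(M-T),ang(C-T),ang(np.array([-(b-a)[1],(b-a)[0]])))
tp=np.array([.42585,-.31083,.1487]);r=R.from_quat([.99445,.10515,-.00105,-.00156]).as_matrix()
print("heading",ang(r[:,0]),"to tab",((T-tp)@r)*100, "pink",plane(s,282+2,27+185,.0))
print("pix/mm heights: tab width",np.linalg.norm(plane(s,229+277/3,150,.028)-plane(s,229+317/3,150,.028)))
E
```

```text
tips [ 0.50522922 -0.28877347  0.005     ] [ 0.51176112 -0.32282325  0.005     ] gap 0.0346706381052084 C [ 0.48970647 -0.30950707  0.005     ] tab [ 0.45371976 -0.31597949  0.028     ] C-T 0.036564128097736986 M-C 0.019151232682395165
10.529435577170403 10.195962825177391 10.859357232535373
heading 12.071861926397617 to tab [ 2.6388925   1.1265186  12.06169606] pink [ 0.39455136 -0.29230963  0.        ]
pix/mm heights: tab width 0.009665525038720537
```

send_rows(motion=[{"x": 1.3,"y": 0.6,"z": 2.0,"rx": 0,"ry": 0,"rz": 0.026,"jaw": 3},{"x": 1.3,"y": 0.5,"z": 3.0,"rx": 0,"ry": 0,"rz": 0,"jaw": 3},{"x": 0,"y": 0,"z": 2.5,"rx": 0,"ry": 0,"rz": 0,"jaw": 3},{"x": 0,"y": 0,"z": 1.0,"rx": 0,"ry": 0,"rz": 0,"jaw": 3},{"x": 0,"y": 0,"z": 0,"rx": 0,"ry": 0,"rz": 0,"jaw": 3}])

```text
clock: 3.75
tool_pos: [0.454, -0.3167, 0.0646]
eef_rot: [0.996, 0.092, -0.0, -0.001]
contact_force: [-0.3, 0.1, -0.5]
opening: 0.339
finger_force: 0.0
```

```bash
python3 - <<'E'
from plant import *
import cv2
from h import *
s=snapshot("wrist");t=get_state();print(t["tool_pos"],t["eef_rot"],t["clock"],t["opening"])
cv2.imwrite("pics/w4.png",s["img"][:,:,::-1]);print(project(s,(.453,-.316,.028)),project(s,(.4897,-.3095,.005)))
E
```

```text
[ 0.45429169 -0.31746636  0.06552701] [ 9.95743145e-01  9.21712909e-02  1.62393366e-04 -1.26386128e-04] 3.8 0.3377057581815141
[310.27246596 235.84810446] [311.1416725  157.90796341]
```

View pics/w4.png

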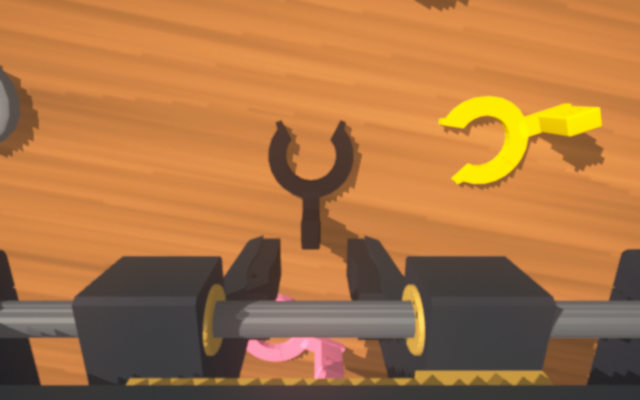

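The jaws straddle the tab (tab at column 311, finger gap centre at 314). I'll descend and close.

send_rows(motion=[{"x": -0.1,"y": 0,"z": 2.0,"rx": 0,"ry": 0,"rz": 0,"jaw": 3},{"x": 0,"y": -0.1,"z": 1.5,"rx": 0,"ry": 0,"rz": 0,"jaw": 3},{"x": 0,"y": 0,"z": 1.0,"rx": 0,"ry": 0,"rz": 0,"jaw": 3},{"x": 0,"y": 0,"z": 0.5,"rx": 0,"ry": 0,"rz": 0,"jaw": 3},{"x": 0,"y": 0,"z": 0,"rx": 0,"ry": 0,"rz": 0,"jaw": 3}])

```text
clock: 4.3
tool_pos: [0.453, -0.3173, 0.015]
eef_rot: [0.996, 0.092, 0.0, 0.0]
contact_force: [-0.7, -0.3, -0.2]
opening: 0.34
finger_force: 0.0
```

send_rows(motion=[{"x": 0,"y": 0,"z": 0,"rx": 0,"ry": 0,"rz": 0,"jaw": 0.5},{"x": 0,"y": 0,"z": 0,"rx": 0,"ry": 0,"rz": 0,"jaw": 0.5},{"x": 0,"y": 0,"z": 0,"rx": 0,"ry": 0,"rz": 0,"jaw": 0.5},{"x": 0,"y": 0,"z": 0,"rx": 0,"ry": 0,"rz": 0,"jaw": 0.5},{"x": 0,"y": 0,"z": 0,"rx": 0,"ry": 0,"rz": 0,"jaw": 0.5}], grip_force=40)

```text
clock: 4.8
tool_pos: [0.4531, -0.3173, 0.0152]
eef_rot: [0.996, 0.092, 0.0, 0.0]
contact_force: [-0.1, 1.6, 5.8]
opening: 0.111
finger_force: 40.0
```

send_rows(motion=[{"x": 0,"y": 0,"z": -1.0,"rx": 0,"ry": 0,"rz": 0,"jaw": 0.5},{"x": 0,"y": 0,"z": -3.5,"rx": 0,"ry": 0,"rz": 0,"jaw": 0.5},{"x": 0,"y": 0,"z": -4.5,"rx": 0,"ry": 0,"rz": 0,"jaw": 0.5},{"x": 0,"y": 0,"z": -4.5,"rx": 0,"ry": 0,"rz": 0,"jaw": 0.5},{"x": 0.3,"y": -1.5,"z": -4.0,"rx": 0,"ry": 0,"rz": 0,"jaw": 0.5}], grip_force=50)

```text
clock: 5.3
tool_pos: [0.4527, -0.3041, 0.1924]
eef_rot: [0.996, 0.09, 0.001, 0.002]
contact_force: [1.5, 0.4, 0.3]
opening: 0.107
finger_force: 50.0
```

send_rows(motion=[{"x": 0.6,"y": -3.2,"z": -1.0,"rx": 0,"ry": 0,"rz": 0,"jaw": 0.5},{"x": 0.8,"y": -4.2,"z": 0,"rx": 0,"ry": 0,"rz": 0,"jaw": 0.5},{"x": 0.8,"y": -4.2,"z": 0,"rx": 0,"ry": 0,"rz": 0,"jaw": 0.5},{"x": 0.8,"y": -4.2,"z": 0,"rx": 0,"ry": 0,"rz": 0,"jaw": 0.5},{"x": 0.8,"y": -4.2,"z": 0,"rx": 0,"ry": 0,"rz": 0,"jaw": 0.5}])

```text
clock: 5.8
tool_pos: [0.4535, -0.0966, 0.2002]
eef_rot: [0.996, 0.092, 0.0, -0.0]
contact_force: [0.2, 0.6, -0.5]
opening: 0.11
finger_force: 50.0
```

send_rows(motion=[{"x": 0.8,"y": -4.2,"z": 0,"rx": 0,"ry": 0,"rz": 0,"jaw": 0.5},{"x": 0.8,"y": -4.2,"z": 0,"rx": 0,"ry": 0,"rz": 0,"jaw": 0.5},{"x": 0.8,"y": -4.2,"z": 0,"rx": 0,"ry": 0,"rz": 0,"jaw": 0.5},{"x": 0.8,"y": -4.2,"z": 0,"rx": 0,"ry": 0,"rz": 0,"jaw": 0.5},{"x": 0.7,"y": -4.0,"z": 0,"rx": 0,"ry": 0,"rz": 0,"jaw": 0.5}])

```text
clock: 6.3
tool_pos: [0.4538, 0.1153, 0.2001]
eef_rot: [0.996, 0.092, 0.0, -0.0]
contact_force: [0.5, 0.4, -0.4]
opening: 0.112
finger_force: 50.0
```

send_rows(motion=[{"x": 0.5,"y": -2.5,"z": 0,"rx": 0,"ry": 0,"rz": 0,"jaw": 0.5},{"x": 0.2,"y": -1.2,"z": 0,"rx": 0,"ry": 0,"rz": 0,"jaw": 0.5},{"x": 0,"y": 0,"z": 0,"rx": 0,"ry": 0,"rz": 0,"jaw": 0.5},{"x": 0,"y": 0,"z": 0,"rx": 0,"ry": 0,"rz": 0,"jaw": 0.5},{"x": 0,"y": 0,"z": 0,"rx": 0,"ry": 0,"rz": 0,"jaw": 0.5}])

```text
clock: 6.8
tool_pos: [0.4544, 0.1488, 0.2]
eef_rot: [0.996, 0.09, 0.0, 0.0]
contact_force: [-0.4, 0.1, -0.4]
opening: 0.112
finger_force: 50.0
```

```bash
python3 - <<'E'
from plant import *
import cv2,pickle
from h import *
t=get_state();print(t["tool_pos"],t["eef_rot"],t["clock"],t["opening"],t["contact_force"],t["moment"])
s=snapshot("wrist");pickle.dump((s,t),open("w5.pkl","wb"))
cv2.imwrite("pics/w5.png",s["img"][:,:,::-1]);print(project(s,(.545,.165,.12)))
E
```

```text
[0.45440018 0.1487983  0.19996134] [9.95939594e-01 9.00231107e-02 4.24885042e-05 4.03866276e-04] 6.8 0.11220041085819696 [-0.44835404  0.14726912 -0.39737718] [-0.06749489  0.15852379  0.00952735]
[312.26688259  55.18448305]
```

View pics/w5.png

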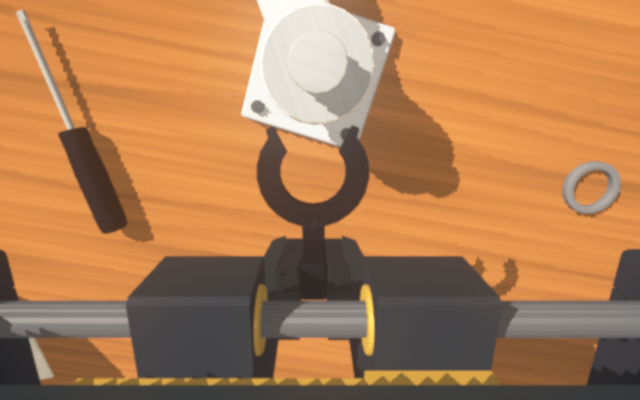

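The wrist view shows the clip level in the jaws with C centre at (313,172), tips at (271,131) and (352,131), the head top at (318,62) and the washer outline around (318,64).

```bash
python3 - <<'E'
from h import *
from scipy.spatial.transform import Rotation as R
s,t=pickle.load(open("w5.pkl","rb"))
g=cv2.GaussianBlur(cv2.cvtColor(s["img"],cv2.COLOR_RGB2GRAY),(0,0),1)
for nm,r0,r1 in(("head",24,34),("washer",48,62)):
    c=cv2.HoughCircles(g,cv2.HOUGH_GRADIENT_ALT,1.5,5,param1=60,param2=.5,minRadius=r0,maxRadius=r1)
    print(nm,None if c is None else c[0][:4].round(1))
r=R.from_quat(t["eef_rot"]).as_matrix();tp=t["tool_pos"]
tool=lambda P:((P-tp)@r*1000).round(1)
for z in(.113,.12,.127,.138):print("head",z,plane(s,318,62,z),tool(plane(s,318,62,z)),"diam",np.linalg.norm(plane(s,289,62,z)-plane(s,347,62,z)))
for z in(.093,.1):print("washer",z,plane(s,318.5,64,z),tool(plane(s,318.5,64,z)),np.linalg.norm(plane(s,263,64,z)-plane(s,374,64,z)))
zc=tp[2]-.010
for n,p in(("C",(313,172)),("t1",(271,131)),("t2",(352,131)),("Cl",(257.5,172)),("Cr",(369,172))):print(n,tool(plane(s,*p,zc)))
E
```

```text
head [[316.5  64.5  29.4]
 [589.5 187.5  28.3]
 [312.  171.   31.9]
 [ 36.  270.   28.5]]
washer [[ 60.  259.5  54.8]
 [567.  259.5  54.8]
 [399.  163.5  55.2]
 [ 69.  267.   55.4]]
head 0.113 [0.54259813 0.1611213  0.113     ] [89.   3.6 87. ] diam 0.034349527293939704
head 0.12 [0.54200029 0.16111435 0.12      ] [88.4  3.5 80. ] diam 0.033264409269228065
head 0.127 [0.54140245 0.16110741 0.127     ] [87.8  3.4 73. ] diam 0.032179291244516454
head 0.138 [0.54046298 0.16109649 0.138     ] [86.9  3.3 62. ] diam 0.030474105777112435
washer 0.093 [0.54317154 0.16060121 0.093     ] [ 89.4   4.2 107. ] 0.071777382744356
washer 0.1 [0.54260657 0.16060991 0.1       ] [ 88.9   4.1 100. ] 0.06969761736183684
C [39.1  0.6 10. ]
t1 [ 56.1 -16.5  10. ]
t2 [56.1 16.5 10. ]
Cl [ 39.1 -22.7  10. ]
Cr [39.1 24.2 10. ]
```

send_rows(motion=[{"x": 0.8,"y": 0.2,"z": 1.0,"rx": 0,"ry": 0,"rz": 0,"jaw": 0.5},{"x": 0.9,"y": 0.1,"z": 2.5,"rx": 0,"ry": 0,"rz": 0,"jaw": 0.5},{"x": 0,"y": 0,"z": 2.5,"rx": 0,"ry": 0,"rz": 0,"jaw": 0.5},{"x": 0,"y": 0,"z": 1.0,"rx": 0,"ry": 0,"rz": 0,"jaw": 0.5},{"x": 0,"y": 0,"z": 0,"rx": 0,"ry": 0,"rz": 0,"jaw": 0.5}])

```text
clock: 7.35
tool_pos: [0.471, 0.1502, 0.1284]
eef_rot: [0.996, 0.091, -0.001, 0.0]
contact_force: [-0.7, -0.8, -0.7]
opening: 0.11
finger_force: 50.0
```

```bash
python3 - <<'E'
from plant import *
import cv2,pickle
from h import *
from scipy.spatial.transform import Rotation as R
t=get_state();print(t["tool_pos"],t["eef_rot"],t["clock"],t["contact_force"],t["moment"])
s=snapshot("wrist");pickle.dump((s,t),open("w6.pkl","wb"))
r=R.from_quat(t["eef_rot"]).as_matrix();print(((np.array([.5428,.161,.1])-t["tool_pos"])@r*1000).round(1))
cv2.imwrite("pics/w6.png",cv2.resize(s["img"][0:240,170:470,::-1],None,fx=2.5,fy=2.5,interpolation=cv2.INTER_CUBIC))
E
```

```text
[0.47095592 0.15021455 0.12835131] [ 9.95837394e-01  9.11351294e-02 -1.48198273e-03  2.75804285e-04] 7.35 [-0.73686237 -0.77551319 -0.70970034] [ 0.01756995  0.16637655 -0.02971876]
[72.7  2.4 28.1]
```

View pics/w6.png

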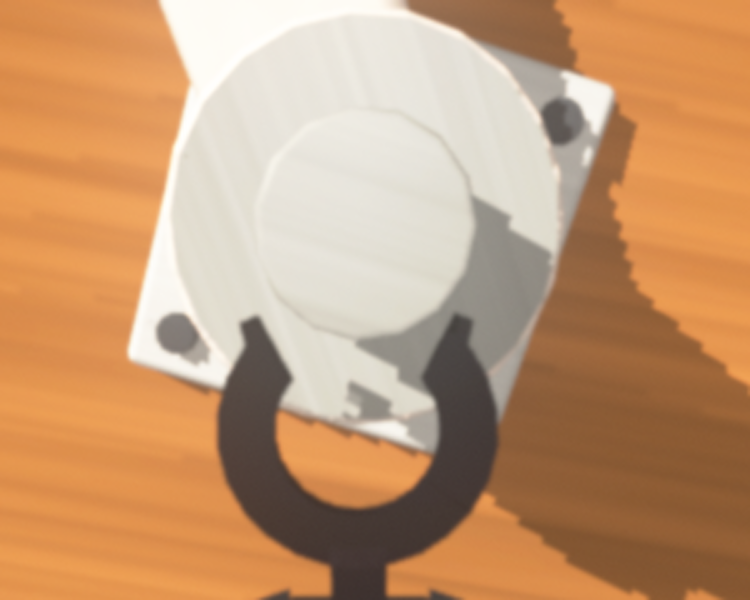

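```bash
python3 - <<'E'
from h import *
from scipy.spatial.transform import Rotation as R
from scipy.optimize import brentq
s,t=pickle.load(open("w6.pkl","rb"))
r=R.from_quat(t["eef_rot"]).as_matrix();tp=t["tool_pos"];px=lambda x,y:(170+x/2.5,y/2.5)
for n,a,b,row,D in(("clip",218,498,428,.048),("head",259,475,222,.035),("washer",172,558,215,.072)):
    f=lambda z:np.linalg.norm(plane(s,*px(a,row),z)-plane(s,*px(b,row),z))-D
    z=brentq(f,.03,.2);print(n,"z",z,"tool",(plane(s,*px((a+b)/2,row),z)-tp)@r*1000)
E
```

```text
clip z 0.11537671121864636 tool [38.80196478  0.74816904 12.8583869 ]
head z 0.11416026364791618 tool [72.61472401  2.216406   13.97374699]
washer z 0.09133721372311226 tool [74.21954413  2.07998032 36.79204502]
```

send_rows(motion=[{"x": 0.1,"y": 0.1,"z": 0.5,"rx": 0,"ry": 0,"rz": 0,"jaw": 0.5},{"x": 0.1,"y": 0.04,"z": 0.5,"rx": 0,"ry": 0,"rz": 0,"jaw": 0.5},{"x": 0,"y": 0,"z": 0.3,"rx": 0,"ry": 0,"rz": 0,"jaw": 0.5},{"x": 0,"y": 0,"z": 0.1,"rx": 0,"ry": 0,"rz": 0,"jaw": 0.5},{"x": 0,"y": 0,"z": 0,"rx": 0,"ry": 0,"rz": 0,"jaw": 0.5}])

```text
clock: 7.9
tool_pos: [0.4737, 0.1502, 0.1157]
eef_rot: [0.996, 0.092, -0.0, -0.0]
contact_force: [-0.1, -0.6, -0.1]
opening: 0.108
finger_force: 50.0
```

send_rows(motion=[{"x": 0,"y": 0,"z": 0.05,"rx": 0,"ry": 0,"rz": 0,"jaw": 0.5},{"x": 0,"y": 0,"z": 0.05,"rx": 0,"ry": 0,"rz": 0,"jaw": 0.5},{"x": 0,"y": 0,"z": 0.05,"rx": 0,"ry": 0,"rz": 0,"jaw": 0.5},{"x": 0,"y": 0,"z": 0.05,"rx": 0,"ry": 0,"rz": 0,"jaw": 0.5},{"x": 0,"y": 0,"z": 0,"rx": 0,"ry": 0,"rz": 0,"jaw": 0.5}])

```text
clock: 8.4
tool_pos: [0.4737, 0.1501, 0.1137]
eef_rot: [0.996, 0.092, -0.0, -0.0]
contact_force: [0.9, 0.0, -0.6]
opening: 0.106
finger_force: 50.0
```

send_rows(motion=[{"x": 0,"y": 0,"z": 0.05,"rx": 0,"ry": 0,"rz": 0,"jaw": 0.5},{"x": 0,"y": 0,"z": 0.05,"rx": 0,"ry": 0,"rz": 0,"jaw": 0.5},{"x": 0,"y": 0,"z": 0.05,"rx": 0,"ry": 0,"rz": 0,"jaw": 0.5},{"x": 0,"y": 0,"z": 0.05,"rx": 0,"ry": 0,"rz": 0,"jaw": 0.5},{"x": 0,"y": 0,"z": 0,"rx": 0,"ry": 0,"rz": 0,"jaw": 0.5}])

```text
clock: 8.9
tool_pos: [0.4737, 0.1501, 0.1116]
eef_rot: [0.996, 0.092, -0.0, -0.0]
contact_force: [0.2, -0.3, -0.5]
opening: 0.108
finger_force: 50.0
```

send_rows(motion=[{"x": 0,"y": 0,"z": 0.05,"rx": 0,"ry": 0,"rz": 0,"jaw": 0.5},{"x": 0,"y": 0,"z": 0.05,"rx": 0,"ry": 0,"rz": 0,"jaw": 0.5},{"x": 0,"y": 0,"z": 0.05,"rx": 0,"ry": 0,"rz": 0,"jaw": 0.5},{"x": 0,"y": 0,"z": 0.05,"rx": 0,"ry": 0,"rz": 0,"jaw": 0.5},{"x": 0,"y": 0,"z": 0,"rx": 0,"ry": 0,"rz": 0,"jaw": 0.5}])

```text
clock: 9.4
tool_pos: [0.4737, 0.1501, 0.11]
eef_rot: [0.996, 0.092, 0.0, -0.0]
contact_force: [-2.0, -0.3, 5.5]
opening: 0.108
finger_force: 50.0
```

send_rows(motion=[{"x": 0,"y": 0,"z": -0.05,"rx": 0,"ry": 0,"rz": 0,"jaw": 0.5},{"x": 0,"y": 0,"z": 0,"rx": 0,"ry": 0,"rz": 0,"jaw": 0.5},{"x": 0,"y": 0,"z": 0,"rx": 0,"ry": 0,"rz": 0,"jaw": 0.5},{"x": 0,"y": 0,"z": 0,"rx": 0,"ry": 0,"rz": 0,"jaw": 0.5},{"x": 0,"y": 0,"z": 0,"rx": 0,"ry": 0,"rz": 0,"jaw": 0.5}])

```text
clock: 9.9
tool_pos: [0.4738, 0.1501, 0.1102]
eef_rot: [0.996, 0.092, 0.0, -0.0]
contact_force: [-1.1, 0.3, 1.9]
opening: 0.11
finger_force: 50.0
```

```bash
python3 - <<'E'
from plant import *
import cv2,pickle
from h import *
t=get_state();print(t["tool_pos"],t["eef_rot"],t["clock"],t["contact_force"],t["moment"])
s=snapshot("wrist");pickle.dump((s,t),open("w7.pkl","wb"))
cv2.imwrite("pics/w7.png",cv2.resize(s["img"][0:240,170:470,::-1],None,fx=2.5,fy=2.5,interpolation=cv2.INTER_CUBIC))
E
```

```text
[0.47379082 0.15009149 0.11022589] [ 9.95779167e-01  9.17815233e-02  3.15940313e-05 -3.98746605e-05] 9.9 [-1.14484263  0.32966226  1.86017968] [ 0.02416038  0.21424093 -0.01211559]
```

View pics/w7.png

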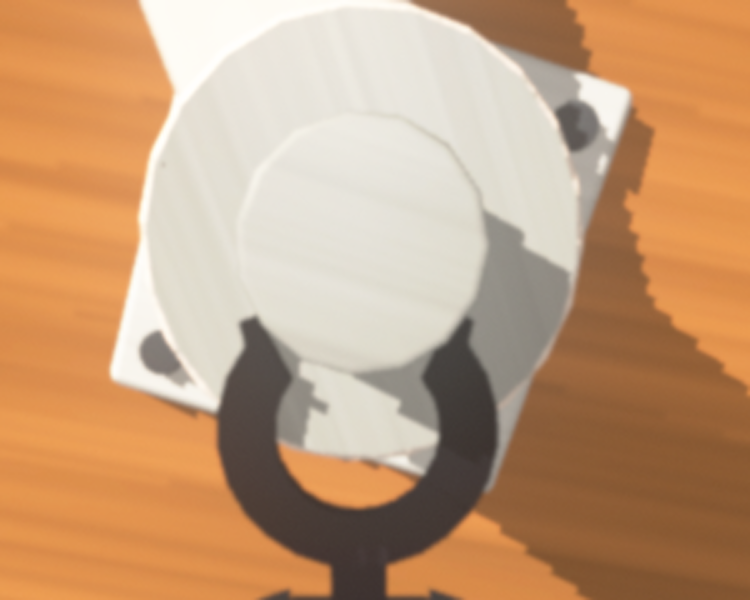

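The washer is at about 0.095 m by touch, and the mouth centres on the head within about 0.5 mm. Head centre is column 363, clip 358. I'll ease the down-force and start the push.

send_rows(motion=[{"x": 0,"y": 0.03,"z": -0.03,"rx": 0,"ry": 0,"rz": 0,"jaw": 0.5},{"x": 0.2,"y": 0.02,"z": 0,"rx": 0,"ry": 0,"rz": 0,"jaw": 0.5},{"x": 0.2,"y": 0,"z": 0,"rx": 0,"ry": 0,"rz": 0,"jaw": 0.5},{"x": 0.2,"y": 0,"z": 0,"rx": 0,"ry": 0,"rz": 0,"jaw": 0.5},{"x": 0.1,"y": 0,"z": 0,"rx": 0,"ry": 0,"rz": 0,"jaw": 0.5}])

```text
clock: 10.45
tool_pos: [0.4812, 0.151, 0.1104]
eef_rot: [0.996, 0.092, 0.0, 0.0]
contact_force: [0.5, -0.2, -0.3]
opening: 0.11
finger_force: 50.0
```

send_rows(motion=[{"x": 0.06,"y": 0,"z": 0,"rx": 0,"ry": 0,"rz": 0,"jaw": 0.5},{"x": 0.06,"y": 0,"z": 0,"rx": 0,"ry": 0,"rz": 0,"jaw": 0.5},{"x": 0.06,"y": 0,"z": 0,"rx": 0,"ry": 0,"rz": 0,"jaw": 0.5},{"x": 0.06,"y": 0,"z": 0,"rx": 0,"ry": 0,"rz": 0,"jaw": 0.5},{"x": 0.06,"y": 0,"z": 0,"rx": 0,"ry": 0,"rz": 0,"jaw": 0.5}])

```text
clock: 10.95
tool_pos: [0.4837, 0.1514, 0.1105]
eef_rot: [0.996, 0.092, -0.0, -0.0]
contact_force: [-0.2, -0.0, -0.5]
opening: 0.108
finger_force: 50.0
```

send_rows(motion=[{"x": 0.05,"y": 0,"z": 0,"rx": 0,"ry": 0,"rz": 0,"jaw": 0.5},{"x": 0.05,"y": 0,"z": 0,"rx": 0,"ry": 0,"rz": 0,"jaw": 0.5},{"x": 0.05,"y": 0,"z": 0,"rx": 0,"ry": 0,"rz": 0,"jaw": 0.5},{"x": 0.05,"y": 0,"z": 0,"rx": 0,"ry": 0,"rz": 0,"jaw": 0.5},{"x": 0.05,"y": 0,"z": 0,"rx": 0,"ry": 0,"rz": 0,"jaw": 0.5}])

```text
clock: 11.45
tool_pos: [0.4862, 0.1519, 0.1105]
eef_rot: [0.996, 0.092, -0.0, -0.0]
contact_force: [1.0, 0.5, -1.0]
opening: 0.108
finger_force: 50.0
```

send_rows(motion=[{"x": 0.05,"y": 0,"z": 0,"rx": 0,"ry": 0,"rz": 0,"jaw": 0.5},{"x": 0.05,"y": 0,"z": 0,"rx": 0,"ry": 0,"rz": 0,"jaw": 0.5},{"x": 0.05,"y": 0,"z": 0,"rx": 0,"ry": 0,"rz": 0,"jaw": 0.5},{"x": 0.05,"y": 0,"z": 0,"rx": 0,"ry": 0,"rz": 0,"jaw": 0.5},{"x": 0.05,"y": 0,"z": 0,"rx": 0,"ry": 0,"rz": 0,"jaw": 0.5}])

```text
clock: 11.95
tool_pos: [0.4876, 0.152, 0.1104]
eef_rot: [0.996, 0.092, -0.001, 0.0]
contact_force: [-2.9, -0.7, 1.7]
opening: 0.105
finger_force: 50.0
```

send_rows(motion=[{"x": 0.05,"y": 0,"z": 0,"rx": 0,"ry": 0,"rz": 0,"jaw": 0.5},{"x": 0.05,"y": 0,"z": 0,"rx": 0,"ry": 0,"rz": 0,"jaw": 0.5},{"x": 0.05,"y": 0,"z": 0,"rx": 0,"ry": 0,"rz": 0,"jaw": 0.5},{"x": 0.05,"y": 0,"z": 0,"rx": 0,"ry": 0,"rz": 0,"jaw": 0.5},{"x": 0.05,"y": 0,"z": 0,"rx": 0,"ry": 0,"rz": 0,"jaw": 0.5}])

```text
clock: 12.45
tool_pos: [0.4879, 0.1521, 0.1104]
eef_rot: [0.996, 0.092, -0.003, -0.0]
contact_force: [-8.6, -2.6, 7.2]
opening: 0.11
finger_force: 50.0
```

The legs met the groove where expected (bore 17 mm short). Arm compliance pitches the nose slightly down, so I'll compensate with a small lift and nose-up pitch while pushing.

send_rows(motion=[{"x": 0.03,"y": 0,"z": -0.02,"rx": 0,"ry": 0.004,"rz": 0,"jaw": 0.5},{"x": 0.03,"y": 0,"z": -0.02,"rx": 0,"ry": 0.004,"rz": 0,"jaw": 0.5},{"x": 0.03,"y": 0,"z": -0.01,"rx": 0,"ry": 0,"rz": 0,"jaw": 0.5},{"x": 0.03,"y": 0,"z": 0,"rx": 0,"ry": 0,"rz": 0,"jaw": 0.5},{"x": 0.03,"y": 0,"z": 0,"rx": 0,"ry": 0,"rz": 0,"jaw": 0.5}])

```text
clock: 12.95
tool_pos: [0.4884, 0.1523, 0.1104]
eef_rot: [0.996, 0.092, -0.0, -0.0]
contact_force: [-9.1, -2.9, 3.6]
opening: 0.109
finger_force: 50.0
```

send_rows(motion=[{"x": 0.05,"y": 0,"z": -0.02,"rx": 0,"ry": 0.002,"rz": 0,"jaw": 0.5},{"x": 0.05,"y": 0,"z": -0.02,"rx": 0,"ry": 0.001,"rz": 0,"jaw": 0.5},{"x": 0.05,"y": 0,"z": 0,"rx": 0,"ry": 0,"rz": 0,"jaw": 0.5},{"x": 0.05,"y": 0,"z": 0,"rx": 0,"ry": 0,"rz": 0,"jaw": 0.5},{"x": 0.04,"y": 0,"z": 0,"rx": 0,"ry": 0,"rz": 0,"jaw": 0.5}])

```text
clock: 13.45
tool_pos: [0.489, 0.1525, 0.1104]
eef_rot: [0.996, 0.092, -0.001, -0.001]
contact_force: [-11.3, -4.0, 4.5]
opening: 0.11
finger_force: 50.0
```

send_rows(motion=[{"x": 0.05,"y": 0.02,"z": -0.02,"rx": 0,"ry": 0.002,"rz": 0,"jaw": 0.5},{"x": 0.05,"y": 0.02,"z": -0.02,"rx": 0,"ry": 0.002,"rz": 0,"jaw": 0.5},{"x": 0.05,"y": 0,"z": 0,"rx": 0,"ry": 0,"rz": 0,"jaw": 0.5},{"x": 0.05,"y": 0,"z": 0,"rx": 0,"ry": 0,"rz": 0,"jaw": 0.5},{"x": 0.05,"y": 0,"z": 0,"rx": 0,"ry": 0,"rz": 0,"jaw": 0.5}])

```text
clock: 13.95
tool_pos: [0.4906, 0.1527, 0.1105]
eef_rot: [0.996, 0.092, 0.0, -0.001]
contact_force: [-12.3, -3.2, 2.1]
opening: 0.109
finger_force: 50.0
```

send_rows(motion=[{"x": 0.05,"y": 0,"z": 0,"rx": 0,"ry": 0,"rz": 0,"jaw": 0.5},{"x": 0.05,"y": 0,"z": 0,"rx": 0,"ry": 0,"rz": 0,"jaw": 0.5},{"x": 0.05,"y": 0,"z": 0,"rx": 0,"ry": 0,"rz": 0,"jaw": 0.5},{"x": 0.05,"y": 0,"z": 0,"rx": 0,"ry": 0,"rz": 0,"jaw": 0.5},{"x": 0.04,"y": 0,"z": 0,"rx": 0,"ry": 0,"rz": 0,"jaw": 0.5}])

```text
clock: 14.45
tool_pos: [0.4919, 0.153, 0.1104]
eef_rot: [0.996, 0.092, -0.001, -0.001]
contact_force: [-14.5, -3.5, 4.7]
opening: 0.108
finger_force: 50.0
```

send_rows(motion=[{"x": 0.05,"y": 0,"z": -0.02,"rx": 0,"ry": 0.002,"rz": 0,"jaw": 0.5},{"x": 0.05,"y": 0,"z": -0.01,"rx": 0,"ry": 0.002,"rz": 0,"jaw": 0.5},{"x": 0.05,"y": 0,"z": 0,"rx": 0,"ry": 0,"rz": 0,"jaw": 0.5},{"x": 0.05,"y": 0,"z": 0,"rx": 0,"ry": 0,"rz": 0,"jaw": 0.5},{"x": 0.04,"y": 0,"z": 0,"rx": 0,"ry": 0,"rz": 0,"jaw": 0.5}])

```text
clock: 14.95
tool_pos: [0.502, 0.1547, 0.112]
eef_rot: [0.996, 0.092, 0.009, -0.001]
contact_force: [-1.9, -0.8, -3.9]
opening: 0.106
finger_force: 50.0
```

It snapped over the throat: x jumped to 0.502 and the force fell off. I'll take out the pitch and lift compensation, then push home gently.

send_rows(motion=[{"x": 0,"y": 0,"z": 0.05,"rx": 0,"ry": -0.006,"rz": 0,"jaw": 0.5},{"x": 0,"y": 0,"z": 0.05,"rx": 0,"ry": -0.006,"rz": 0,"jaw": 0.5},{"x": 0.02,"y": 0,"z": 0.02,"rx": 0,"ry": -0.004,"rz": 0,"jaw": 0.5},{"x": 0.04,"y": 0,"z": 0,"rx": 0,"ry": 0,"rz": 0,"jaw": 0.5},{"x": 0.04,"y": 0,"z": 0,"rx": 0,"ry": 0,"rz": 0,"jaw": 0.5}])

```text
clock: 15.45
tool_pos: [0.5037, 0.1547, 0.1113]
eef_rot: [0.996, 0.092, 0.002, -0.0]
contact_force: [0.4, 0.1, -0.6]
opening: 0.111
finger_force: 50.0
```

send_rows(motion=[{"x": 0.05,"y": 0,"z": 0.01,"rx": 0,"ry": -0.002,"rz": 0,"jaw": 0.5},{"x": 0.05,"y": 0,"z": 0.01,"rx": 0,"ry": 0,"rz": 0,"jaw": 0.5},{"x": 0.05,"y": 0,"z": 0,"rx": 0,"ry": 0,"rz": 0,"jaw": 0.5},{"x": 0.04,"y": 0,"z": 0,"rx": 0,"ry": 0,"rz": 0,"jaw": 0.5},{"x": 0,"y": 0,"z": 0,"rx": 0,"ry": 0,"rz": 0,"jaw": 0.5}])

```text
clock: 15.95
tool_pos: [0.505, 0.155, 0.1109]
eef_rot: [0.996, 0.092, 0.0, -0.0]
contact_force: [-0.2, 0.4, 0.1]
opening: 0.11
finger_force: 50.0
```

send_rows(motion=[{"x": 0.04,"y": 0,"z": 0.01,"rx": 0,"ry": 0,"rz": 0,"jaw": 0.5},{"x": 0.04,"y": 0,"z": 0,"rx": 0,"ry": 0,"rz": 0,"jaw": 0.5},{"x": 0.04,"y": 0,"z": 0,"rx": 0,"ry": 0,"rz": 0,"jaw": 0.5},{"x": 0.03,"y": 0,"z": 0,"rx": 0,"ry": 0,"rz": 0,"jaw": 0.5},{"x": 0,"y": 0,"z": 0,"rx": 0,"ry": 0,"rz": 0,"jaw": 0.5}])

```text
clock: 16.45
tool_pos: [0.5051, 0.1551, 0.1106]
eef_rot: [0.996, 0.092, -0.001, -0.0]
contact_force: [-5.6, -1.2, 2.7]
opening: 0.106
finger_force: 50.0
```

send_rows(motion=[{"x": 0.05,"y": 0,"z": 0,"rx": 0,"ry": 0,"rz": 0,"jaw": 0.5},{"x": 0.05,"y": 0,"z": 0,"rx": 0,"ry": 0,"rz": 0,"jaw": 0.5},{"x": 0,"y": 0,"z": 0,"rx": 0,"ry": 0,"rz": 0,"jaw": 0.5},{"x": 0,"y": 0,"z": 0,"rx": 0,"ry": 0,"rz": 0,"jaw": 0.5},{"x": 0,"y": 0,"z": 0,"rx": 0,"ry": 0,"rz": 0,"jaw": 0.5}])

```text
clock: 16.95
tool_pos: [0.5052, 0.1551, 0.1105]
eef_rot: [0.996, 0.092, -0.002, -0.0]
contact_force: [-7.7, -0.9, 3.9]
opening: 0.108
finger_force: 50.0
```

Hard stop: no further motion while the force rises to 8 N. I'll relax the load, open and rise.

send_rows(motion=[{"x": -0.1,"y": 0,"z": -0.02,"rx": 0,"ry": 0.002,"rz": 0,"jaw": 0.5},{"x": -0.1,"y": 0,"z": -0.01,"rx": 0,"ry": 0,"rz": 0,"jaw": 0.5},{"x": 0,"y": 0,"z": 0,"rx": 0,"ry": 0,"rz": 0,"jaw": 0.5},{"x": 0,"y": 0,"z": 0,"rx": 0,"ry": 0,"rz": 0,"jaw": 0.5},{"x": 0,"y": 0,"z": 0,"rx": 0,"ry": 0,"rz": 0,"jaw": 0.5}])

```text
clock: 17.45
tool_pos: [0.5051, 0.1551, 0.1108]
eef_rot: [0.996, 0.092, 0.001, -0.0]
contact_force: [-3.6, -1.4, -2.6]
opening: 0.107
finger_force: 50.0
```

send_rows(motion=[{"x": 0,"y": 0,"z": 0,"rx": 0,"ry": 0,"rz": 0,"jaw": 3},{"x": 0,"y": 0,"z": 0,"rx": 0,"ry": 0,"rz": 0,"jaw": 3},{"x": 0,"y": 0,"z": 0,"rx": 0,"ry": 0,"rz": 0,"jaw": 3},{"x": 0,"y": 0,"z": 0,"rx": 0,"ry": 0,"rz": 0,"jaw": 3},{"x": 0,"y": 0,"z": 0,"rx": 0,"ry": 0,"rz": 0,"jaw": 3}])

```text
clock: 17.95
tool_pos: [0.506, 0.1551, 0.1112]
eef_rot: [0.996, 0.092, 0.002, -0.0]
contact_force: [0.1, 0.3, -0.5]
opening: 0.339
finger_force: 0.0
```

send_rows(motion=[{"x": 0,"y": 0,"z": -0.5,"rx": 0,"ry": 0,"rz": 0,"jaw": 3},{"x": 0,"y": 0,"z": -1.5,"rx": 0,"ry": 0,"rz": 0,"jaw": 3},{"x": 0,"y": 0,"z": -2.5,"rx": 0,"ry": 0,"rz": 0,"jaw": 3},{"x": 0,"y": 0,"z": -2.5,"rx": 0,"ry": 0,"rz": 0,"jaw": 3},{"x": 0,"y": 0,"z": -1.0,"rx": 0,"ry": 0,"rz": 0,"jaw": 3}])

```text
clock: 18.45
tool_pos: [0.5064, 0.155, 0.1932]
eef_rot: [0.996, 0.092, 0.003, -0.0]
contact_force: [0.9, -0.3, 0.1]
opening: 0.342
finger_force: 0.0
```

```bash
python3 - <<'E'
from plant import *
import cv2
import numpy as np
from h import *
t=get_state();print(t["tool_pos"],t["clock"],t["contact_force"])
s=snapshot("wrist");b=snapshot("side");pickle.dump((s,b,t),open("w8.pkl","wb"))
a=cv2.resize(s["img"][0:250,160:480,::-1],(640,500)[::1]);a=a[:, 120:520]
c=cv2.resize(b["img"][125:205,260:350,::-1],(400,356),interpolation=cv2.INTER_CUBIC);c=cv2.copyMakeBorder(c,0,144,0,0,0)
cv2.imwrite("pics/w8.png",np.hstack([a,c]))
E
```

```text
[0.50638004 0.15501854 0.19322147] 18.45 [ 0.91497703 -0.3249232   0.08962914]
```

View pics/w8.png

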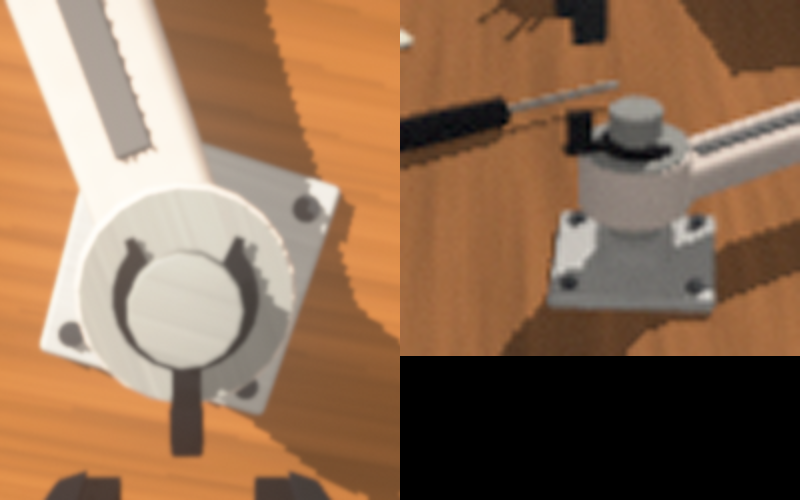

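Both views show the clip round the post under the head, with the tab standing up at the back and the gripper clear. I'll check that the link has not turned, then hand in.

```bash
python3 - <<'E'
from h import *
d=pickle.load(open("s0.pkl","rb"))["side"]["img"];b=pickle.load(open("w8.pkl","rb"))[1]["img"]
for n,(x,y,w,h) in dict(link=(335,135,50,35),mug=(365,218,50,72),spacer=(283,237,30,20),driver=(250,140,50,22)).items():
    A,B=(np.float32(cv2.cvtColor(i[y:y+h,x:x+w],cv2.COLOR_RGB2GRAY)) for i in(d,b));print(n,cv2.phaseCorrelate(A,B)[0],np.abs(A-B).mean())
from plant import *
print(finish_job())
E
```

```text
link (0.04930748259011608, -0.0018119576319897135) 4.2485714
mug (-0.014074667242926608, 0.02188159268644796) 4.251111
spacer (0.03274743323510343, 0.07686090537836776) 3.4316666
driver (-0.263015146039578, 0.32307597801267285) 5.4363637
the job is handed in; nothing more can be done
None
```

The clip snapped over the groove at about 15 N and was pushed on to its hard stop under 10 N. The gripper is clear, the link, mug and spacer ring show no shift in the images, the screwdriver only sub-pixel, the cap was not compared, and the job was handed in at about 18.5 s.

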